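# Move the flat battery from the powered banding wheel to its charger

### The job

The powered banding wheel's battery is flat: squeeze the two spring buttons on the battery's sides together to free its latch, draw the battery out of the sloping bay, and stand it upright in the charger's well, lowering it right down to the floor of the well before letting go. Leave everything else on the bench where it stands.

Things in the scene. Friction and masses are not known exactly. Their poses are not given: they have to be found in the camera images.
- pack_centre (a point): Centre of the battery pack: a black box with grey top and band, 60 mm along its x, 44 mm along its y (across the buttons), 90 mm tall along its z (z from foot to grey top), about 0.42 kg. It starts in the wheel's bay, its z leaning 35 degrees from vertical towards the robot. Either way round fits the charger.
- pack_foot (a point): Centre of the pack's underside (45 mm below pack_centre along the pack's z), same axes.
- button_a_face (a point): Middle of the outer face of the ribbed grey button on the pack's +y side: 68 mm above the foot, 30 mm from the pack's middle plane when released. The face is 26 mm (x) by 20 mm (z), 8 mm proud of the pack's side; axes as the pack. It carries a steel latch hook 44 mm nearer the foot, 6 mm proud of the side when released, which moves in with the button.
- button_b_face (a point): The same on the pack's -y side. Both faces are 60 mm apart when released, 46 mm when both are fully pressed.
- button_a (a joint): How far button_a is pressed: 0 released, 0.007 m fully in. The spring takes 3 N to start and 10 N when fully in. The hook is sure to be free from 6 mm on; both must be in while the pack is drawn out.
- button_b (a joint): The same for button_b.
- bay (a point): Centre of the mouth of the battery bay, a grey sleeve (outside 73 by 78 mm) on the robot's side of the banding wheel. Its z axis points out of the bay, the way the pack comes out, leaning 35 degrees from vertical; its y axis is level, along the buttons. The bay is 40 mm deep with 1.5 mm play round the pack; the buttons' centres are 28 mm out of the mouth. The pack must come 40 mm along z to be clear.
- wheel: The powered banding wheel, fixed: grey motor box and round wheel head (radius 123 mm, centred 105 mm along x, top 170 mm up) with a white vase, 183 mm tall, fixed on it. Origin on the table below the bay, x level, from bay to motor box. A steel hand-rest rail (14 mm thick, 280 mm along y) crosses above the bay 22 mm along -x, 215 mm up: it bars a gripper pointing straight down at the buttons; come along the bay's slope.
- well (a point): Centre of the floor of the fixed charger's well, 6 mm above the table; z up. The open well is 70 mm along x by 54 mm along y, its rim 14 mm above its floor; the pack's 60 mm goes along x, its 44 mm along y (buttons facing +y and -y). The charger is a grey plate, 150 by 120 mm, with a black block 36 mm high whose near face is 50 mm from the well's centre on the +x side.
- dish: Small blue ceramic bowl, 84 mm across and 34 mm high, on the bench between wheel and charger; origin under its centre.
- cup: White ceramic cup, 72 mm across, 75 mm high, at the left; origin under its centre.
- jar: Amber glass jar, 76 mm across, 95 mm high, at the right; origin under its centre.
- red_vase: Small red double-gourd vase, 151 mm high, at the right; origin under its centre.
- brush: Brush about 190 mm long lying at the left; origin under its middle.
- rib: Flat wooden rib, 100 by 50 by 6 mm, lying at the right; origin under its centre.
- pack: The battery pack as a whole; origin at its foot (as pack_foot).
Things that resemble listed ones, but are neither listed nor needed, are in the scene too. Leave any purple look-alike of the pack alone.

How it is judged:
On the way, in this order (a step that is already met when the one before it is completed fails the run):
1. both buttons are squeezed in together (at least 4 mm each) with the pack still in the bay (value of joint each of button_a, button_b above 0.004 m and z of pack_foot in the frame of bay below -0.033 m), for 0.1 s.
2. the pack is out of the bay, held by the gripper (distance between pack_foot and bay above 0.02 m and z of pack_foot in the frame of bay above 0.005 m and contact force between the fingers and pack above 1 N), for 0.1 s.
3. the pack's foot is lowered to within 8 mm of the well's floor while the gripper still holds it (x of pack_foot in the frame of well between -0.008 and 0.008 m and y of pack_foot in the frame of well between -0.008 and 0.008 m and angle between pack_foot's own z axis and vertical below 0.1 rad and z of pack_foot in the frame of well below 0.008 m and contact force between the fingers and pack above 1 N), for 0.1 s.
At the end, for the whole second after the job is handed in: The pack stands upright (within 6 degrees) on the floor of the charger's well (foot within 4 mm of the floor and 8 mm of the well's centre in x and y), at rest, its buttons sprung out again, let go; every other loose thing on the bench has not been moved by more than 30 mm at any time (x of pack_foot in the frame of well between -0.008 and 0.008 m and y of pack_foot in the frame of well between -0.008 and 0.008 m and angle between pack_foot's own z axis and vertical below 0.1 rad and z of pack_foot in the frame of well between -0.004 and 0.004 m and linear speed of pack below 0.02 m/s and contact force between the fingers and pack below 0.1 N and value of joint each of button_a, button_b below 0.002 m); the robot touches nothing.
It fails at once if a thing standing on the bench is shifted by more than 30 mm (distance of any of dish, cup, jar, red_vase, brush, rib from where it was at the start of the episode above 0.03 m).
It also fails if it takes over 54 s, if anything falls off the work surface, if the arm or the gripper's body presses on something with over 40 N, if the wrist force passes 120 N, or if a joint passes its speed limit or range.

### The arm

A 6-joint arm with a two-finger parallel gripper is mounted at the origin on the work surface. World frame = base frame: x ahead of the robot, y to its left, z up, the work surface at z = 0. Lengths are in m, angles in rad, forces in N, time in s.
With the tool pointing down it reaches from about 0.35 to 1 m from the base axis. Payload 7.1 kg.
Tool frame: the origin (TCP) lies between the finger pads; the fingertips stand 22 mm ahead of it and the grasp point (between the pads) lies 3 mm ahead of it; x points along the fingers, y is the direction in which the jaws open and shut, and the axes are right-handed (so a half turn about x gives the same grasp; the last joint's range is limited). The gripper opens to 85 mm and grips with 20 to 120 N. Pads are 22 mm wide; open, the fingers measure 114 mm over their backs; the gripper's body (76 mm by 85 mm) begins 54 mm behind the grasp point. The pads swing forward as they close: fully open they stand 13 mm farther back than shut.
Start: joints at [-1.195, 0.423, 1.63, -0, 1.089, -0.019], TCP at [0.24, -0.577, 0.224] pointing down, gripper open.
Joint ranges: [-3, 3], [-0.9, 2.11], [0.09, 2.58], [-1.31, 4.45], [0.11, 2.69], [-2.54, 2.54]. Speed limits (rad/s): [2.39, 2.39, 3.01, 3.14, 3.14, 3.14].

### API

Orientations are given as a rotation vector (axis times angle).
In Python, from rig import manip gives the robot as it stands. The module is installed in compiled form; this text tells all that it offers. Calls block until the motion is done:
- manip.move_to(position, orientation): joint-space move of the TCP to a pose.
- manip.servo_line(position, orientation=None, rate=0.15): straight line of the TCP; orientation=None keeps the orientation; rate is the mean speed in m/s.
- manip.set_joints(angles): joint-space move.
- manip.command_gripper(opening, f_grip=None): finger opening in m; f_grip is the grip in N (None keeps the last); returns when the fingers have stopped.
- manip.hold(seconds).
- manip.solve_ik(position, orientation): joint angles nearest the present ones, or None.
- manip.camera(name): name is "scene" or "top" or "wrist"; returns a dict with "image" (480x640x3 uint8, red, green, blue), "fx", "fy", "cx", "cy" (pixels), "cam_to_world" (4x4, takes a point from camera to world coordinates); the wrist camera has in their place "mount" (4x4, takes a point from camera to tool coordinates, whose origin is the TCP and whose axes are the tool frame's). Camera axes: x right, y down, z forward; pixel columns grow to the right and rows downward; lengths in m; the calibration is good to about 2 mm. The wrist camera is an equidistant fisheye: a pixel r from the principal point sees the ray r / f radians off the axis. A picture is of the moment at which its call begins: read the wrist's pose just before it. There is no depth.
A pose or a line that the arm cannot do raises manip.IKError and nothing moves.
- manip.sign_off(): hands the job in, once; it reports no verdict.
Readings, each from a call of its own:
- manip.get_time(): time.
- manip.get_joint_positions(): joint angles.
- manip.get_joint_vel(): joint speeds.
- manip.get_tau(): joint torques, N m.
- manip.get_position(): TCP position.
- manip.get_ee_rot(): TCP orientation.
- manip.get_contact_force(): force on the tool from outside, world axes, zero at the start.
- manip.get_torque(): the same for the moment, N m.
- manip.get_width(): finger opening in m.
Only numpy, scipy, OpenCV 4.12 (cv2) and the standard library are available. Lean on these libraries where they do the work, as an engineer would, in place of code of your own. Each camera call takes 0.05 s, during which the arm holds its last target.

## Working session

There is one attempt and no reset: what is moved stays moved. The work goes in short steps, each a Python script; the robot and the scene stay as the last script left them, time stands still between calls to the robot, and variables do not carry over. Pictures are saved under pics/ and viewed, and the job is handed in when it is done.

```bash
mkdir -p pics
python3 - <<'E'
from rig import manip
import cv2,pickle
d={}
for n in ["scene","top","wrist"]:
    c=manip.camera(n); d[n]=c
    cv2.imwrite(f"pics/{n}0.png",c["image"][:,:,::-1])
    print(n,[c[k] for k in("fx","fy","cx","cy")]); print(c.get("cam_to_world",c.get("mount")))
pickle.dump(d,open("c0.pkl","wb"))
print(manip.get_time(),manip.get_position(),manip.get_ee_rot(),manip.get_width())
E
```

```text
scene [521.7274033731973, 521.7274033731973, 321.5835536912676, 232.38020185537454]
[[ 0.6612254   0.53523773 -0.52564393  1.17586948]
 [ 0.75010335 -0.46123155  0.47393082 -0.55097832]
 [ 0.01122208 -0.70766237 -0.70646163  0.90367223]
 [ 0.          0.          0.          1.        ]]
top [582.9378315902267, 582.9378315902267, 319.3056888929176, 243.7128706913078]
[[-0.01402852 -0.99854135  0.05213809  0.52045709]
 [-0.99968785  0.01508454  0.01991612 -0.02075085]
 [-0.02067354 -0.05184242 -0.99844127  1.36640082]
 [ 0.          0.          0.          1.        ]]
wrist [371.64829954431775, 371.64829954431775, 326.6958900883475, 234.34894512965607]
[[ 1.55072609e-03 -2.58692502e-01  9.65958480e-01 -1.51038324e-01]
 [ 9.99998734e-01  5.73458303e-05 -1.59001575e-03  2.67296079e-04]
 [ 3.55931461e-04  9.65959723e-01  2.58692264e-01 -6.58706408e-02]
 [ 0.00000000e+00  0.00000000e+00  0.00000000e+00  1.00000000e+00]]
0.15 [ 0.24024528 -0.5765177   0.22371032] [ 2.00504995  0.40219298 -2.00546177] 0.08538871019388516
```

View pics/scene0.png

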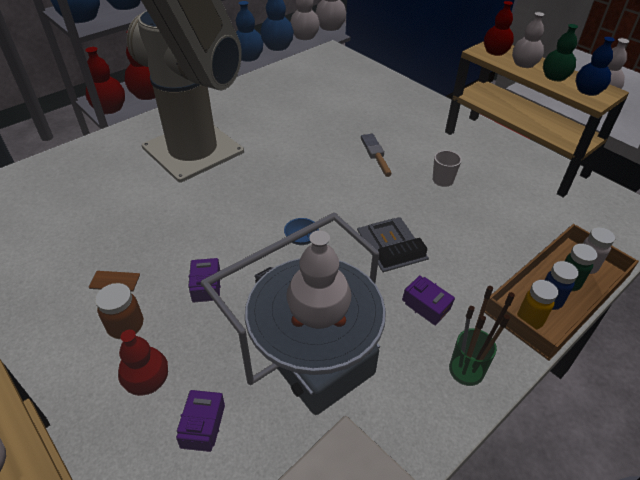

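View pics/top0.png

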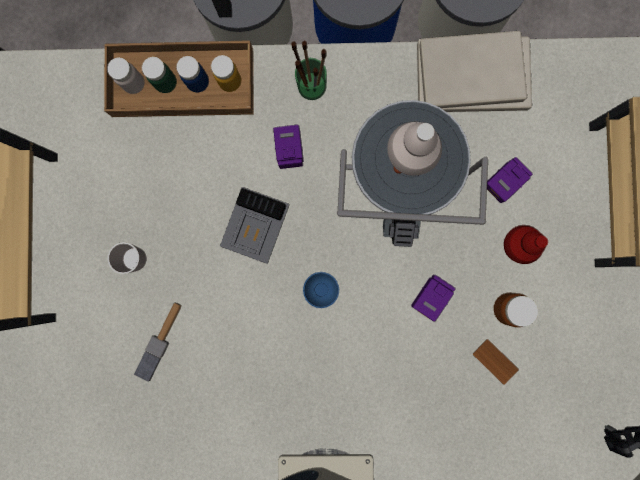

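View pics/wrist0.png

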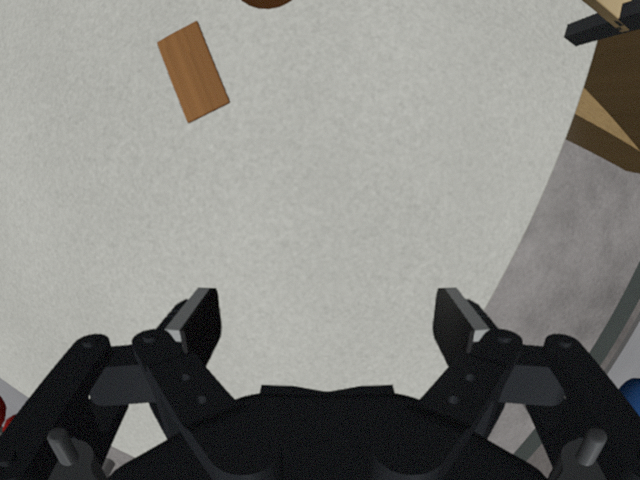

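```bash
cat > h.py <<'E'
import numpy as np,cv2,pickle
from scipy.spatial.transform import Rotation as R
def ray(c,u,v,T=None):
    T=c["cam_to_world"] if T is None else T
    if "mount" in c:
        dx,dy=u-c["cx"],v-c["cy"]; r=np.hypot(dx,dy); th=r/c["fx"]
        d=np.array([np.sin(th)*dx/r,np.sin(th)*dy/r,np.cos(th)])
    else: d=np.array([(u-c["cx"])/c["fx"],(v-c["cy"])/c["fy"],1])
    d=T[:3,:3]@d
    return T[:3,3],d/np.linalg.norm(d)
def onz(c,u,v,z,T=None):
    o,d=ray(c,u,v,T); return o+d*(z-o[2])/d[2]
def proj(c,p,T=None):
    T=c["cam_to_world"] if T is None else T
    q=(np.linalg.inv(T)@np.append(p,1))[:3]
    if "mount" in c:
        r=np.hypot(q[0],q[1]); th=np.arctan2(r,q[2])
        return np.array([c["cx"]+c["fx"]*th*q[0]/r,c["cy"]+c["fx"]*th*q[1]/r])
    return np.array([c["cx"]+c["fx"]*q[0]/q[2],c["cy"]+c["fy"]*q[1]/q[2]])
def tcpT(p,rv):
    T=np.eye(4);T[:3,:3]=R.from_rotvec(rv).as_matrix();T[:3,3]=p;return T
def crop(im,x0,y0,w,h,s,fn,gain=1.6):
    k=np.clip(im[y0:y0+h,x0:x0+w,::-1].astype(float)*gain,0,255).astype(np.uint8)
    k=cv2.resize(k,None,fx=s,fy=s,interpolation=cv2.INTER_CUBIC)
    cv2.imwrite(fn,k)
E
python3 - <<'E'
from h import *
d=pickle.load(open("c0.pkl","rb"));t=d["top"]
crop(t["image"],330,95,165,160,4,"pics/a.png")
crop(t["image"],210,180,90,90,6,"pics/b.png")
for p,z in [((340,213),.215),((486,220),.215),((411,157),.17),((403,230),.13)]: print(p,onz(t,*p,z))
E
```

```text
(340, 213) [ 0.64091853 -0.03966375  0.215     ]
(486, 220) [ 0.62240986 -0.32698538  0.215     ]
(411, 157) [ 0.75933964 -0.18875022  0.17      ]
(403, 230) [ 0.61145546 -0.17399491  0.13      ]
```

View pics/a.png

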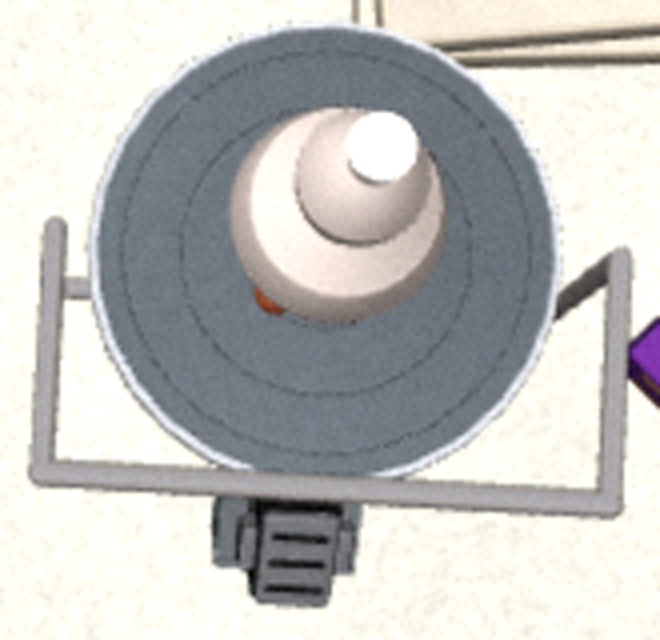

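View pics/b.png

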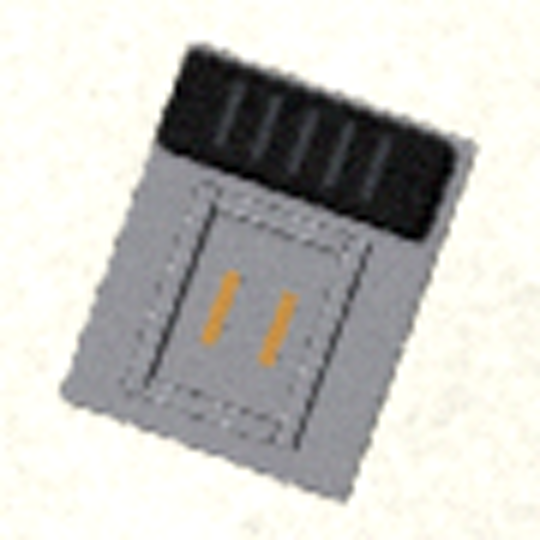

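```bash
cat >> h.py <<'E'
yw=-0.064
def wf(yaw=yw):
    return np.array([np.cos(yaw),np.sin(yaw),0]),np.array([-np.sin(yaw),np.cos(yaw),0])
def toolR(tilt,yaw=yw,flip=1):
    # tool x leaning tilt from straight down towards wheel x
    X,Y=wf(yaw); x=np.sin(tilt)*X+np.array([0,0,-np.cos(tilt)]); y=flip*Y
    return R.from_matrix(np.c_[x,y,np.cross(x,y)]).as_rotvec()
def snap(manip,fn):
    p=manip.get_position();rv=manip.get_ee_rot()
    c=manip.camera("wrist"); c["cam_to_world"]=tcpT(p,rv)@np.asarray(c["mount"])
    pickle.dump(c,open(f"{fn}.pkl","wb")); cv2.imwrite(f"pics/{fn}.png",c["image"][:,:,::-1])
    return c
E
python3 - <<'E'
from h import *
from rig import manip
X,Y=wf(); b=np.array([.654,-.183,.14])
q0=manip.get_joint_positions(); print(R.from_rotvec(manip.get_ee_rot()).as_matrix().round(2))
for f in (1,-1):
  for tl in (35,45,55):
    t=np.radians(tl); x=np.sin(t)*X-np.array([0,0,np.cos(t)])
    for d in (0.16,-.02):
      print(f,tl,d,manip.solve_ik(b-d*x,toolR(t,flip=f)))
E
```

```text
[[-0.    0.38 -0.92]
 [ 0.   -0.92 -0.38]
 [-1.   -0.   -0.  ]]
1 35 0.16 [-0.4339878   0.12997671  2.06819022  0.53589901  0.41828324 -2.37561632]
1 35 -0.02 None
1 45 0.16 None
1 45 -0.02 [-0.38529521  0.53960979  2.04115519  2.2810849   0.2989587   2.17766729]
1 55 0.16 [-0.56636332  0.22335241  2.36389568  2.23457334  0.52445631  2.10151856]
1 55 -0.02 [-0.40789389  0.5982701   2.10910842  2.59926861  0.56462974  1.83907431]
-1 35 0.16 [-0.4339878   0.12997671  2.06819022  0.53589901  0.41828324  0.76597633]
-1 35 -0.02 [-0.36186513  0.51282352  1.95440525  1.11182668  0.18888632  0.21976639]
-1 45 0.16 [-0.49643101  0.13553126  2.22670554  1.43576226  0.30370342 -0.17405063]
-1 45 -0.02 [-0.38529521  0.53960979  2.04115519  2.2810849   0.2989587  -0.96392536]
-1 55 0.16 [-0.56636332  0.22335241  2.36389568  2.23457334  0.52445631 -1.04007409]
-1 55 -0.02 [-0.40789389  0.5982701   2.10910842  2.59926861  0.56462974 -1.30251835]
```

Run:
```python
from h import *
from rig import manip
X,Y=wf(); b=np.array([.654,-.183,.14]); t=np.radians(35); x=np.sin(t)*X-np.array([0,0,np.cos(t)])
manip.move_to(b-.16*x,toolR(t,flip=-1)); c=snap(manip,"w1")
p=b-.16*x-.05*Y+np.array([-.06,0,-.0])
manip.move_to(p,toolR(t,flip=-1)); c=snap(manip,"w2")
print(manip.get_time())
```

```text
2.5083
```

View pics/w1.png

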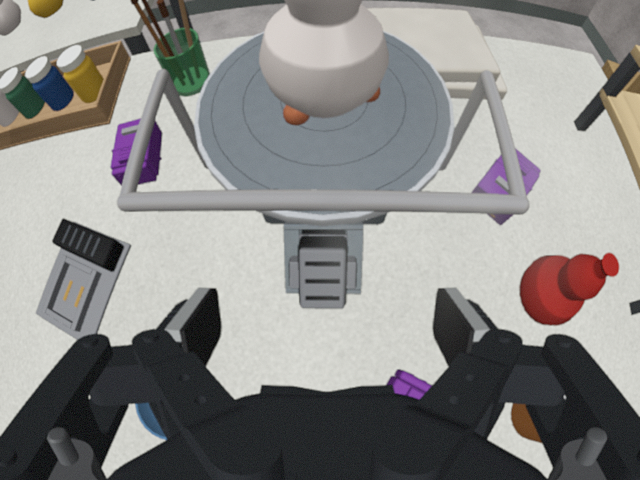

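View pics/w2.png

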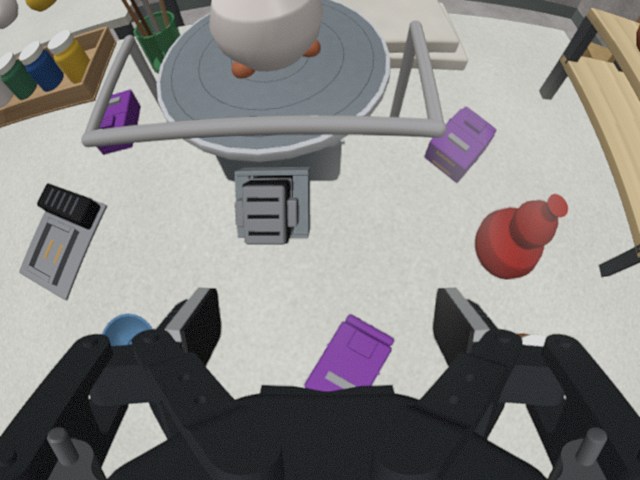

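Run:
```python
from h import *
a=pickle.load(open("w1.pkl","rb"));b=pickle.load(open("w2.pkl","rb"))
crop(a["image"],275,215,95,100,6,"pics/w1c.png",2); crop(b["image"],225,155,95,100,6,"pics/w2c.png",2)
crop(a["image"],30,210,110,135,4,"pics/w1d.png",1.3)
```

```text
(no output)
```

View pics/w1c.png

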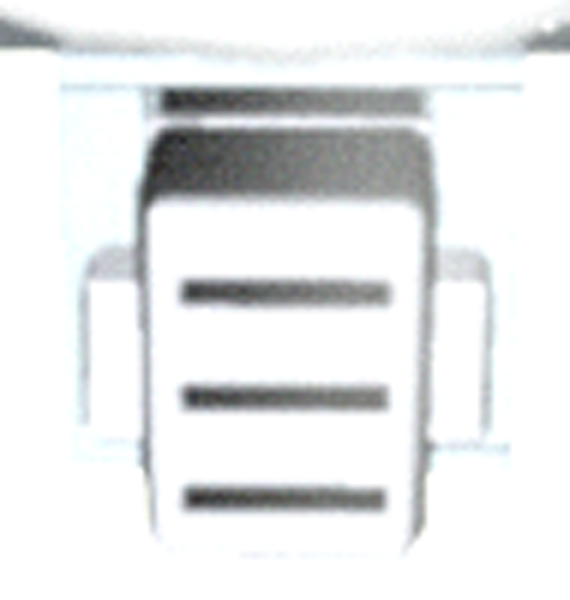

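View pics/w2c.png

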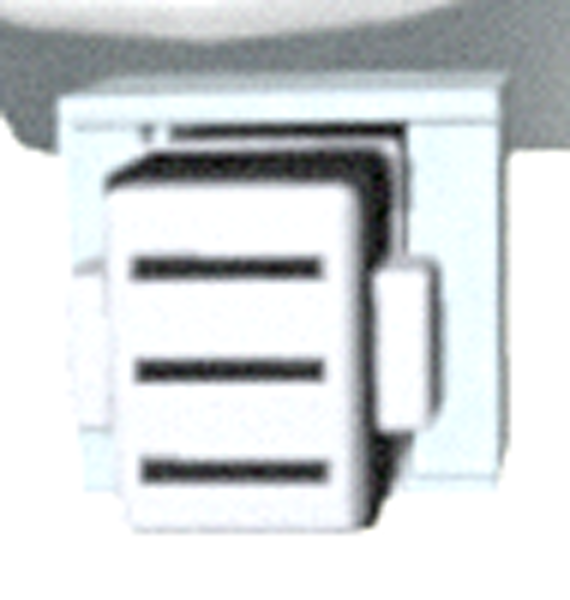

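View pics/w1d.png

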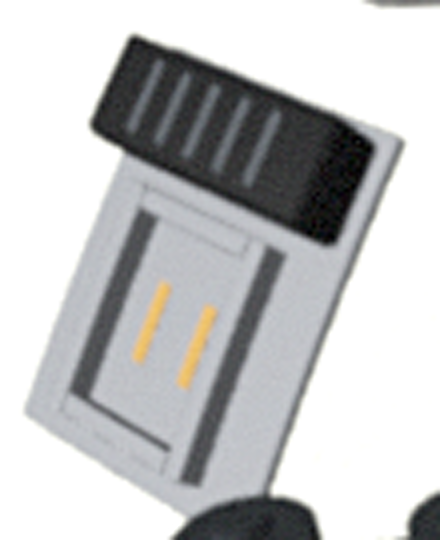

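```bash
cat >> h.py <<'E'
def tri(obs):
    A=np.zeros((3,3));B=np.zeros(3)
    for c,u,v in obs:
        o,d=ray(c,u,v);P=np.eye(3)-np.outer(d,d);A+=P;B+=P@o
    p=np.linalg.solve(A,B)
    return p,[np.linalg.norm(np.cross(p-ray(c,u,v)[0],ray(c,u,v)[1])) for c,u,v in obs]
E
python3 - <<'E'
from h import *
a=pickle.load(open("w1.pkl","rb"));b=pickle.load(open("w2.pkl","rb"))
f=lambda p:(a,275+p[0]/6-.4,215+p[1]/6-.4)
g=lambda p:(b,225+p[0]/6-.4,155+p[1]/6-.4)
P=[]
for m,n in [((180,292),(131,268)),((392,292),(323,268)),((180,398),(135,370)),((388,398),(325,370)),((183,498),(140,470)),((386,498),(328,470)),((145,200),(108,185)),((428,200),(355,185)),((153,552),(130,528)),((418,552),(365,528))]:
    p,e=tri([f(m),g(n)]);P.append(p);print(p.round(4),np.round(e,4))
P=np.array(P)
print("slots c",P[:6].mean(0),"corners c",P[6:].mean(0))
print("lr",(P[[0,2,4]]-P[[1,3,5]]).mean(0),(P[[6,8]]-P[[7,9]]).mean(0))
v=P[[0,1]].mean(0)-P[[4,5]].mean(0);print("ud",v,np.degrees(np.arctan2(v[2],v[0])))
v=P[[6,7]].mean(0)-P[[8,9]].mean(0);print("ud",v,np.linalg.norm(v),np.degrees(np.arctan2(v[2],v[0])))
E
```

```text
[ 0.6163 -0.1623  0.1291] [0. 0.]
[ 0.6145 -0.1921  0.1282] [0.0002 0.0002]
[ 0.6031 -0.1612  0.1201] [0.0001 0.0001]
[ 0.6013 -0.191   0.1194] [0. 0.]
[ 0.5901 -0.1604  0.111 ] [0. 0.]
[ 0.5883 -0.19    0.1102] [0. 0.]
[ 0.6301 -0.1583  0.1304] [0.0004 0.0004]
[ 0.6263 -0.1978  0.1323] [0.0004 0.0004]
[ 0.585  -0.1554  0.0973] [0.0008 0.0008]
[ 0.5813 -0.1946  0.1018] [0.0001 0.0001]
slots c [ 0.60225282 -0.17617112  0.11967773] corners c [ 0.6056833  -0.17652983  0.11543209]
lr [0.00179825 0.02970396 0.000799  ] [ 0.00370413  0.03938954 -0.00319585]
ud [ 0.02618599 -0.00198592  0.01801803] 34.531038002959065
ud [ 0.04507476 -0.0030528   0.03176264] 0.05522607139538996 35.17104625769698
```

Run:
```python
from h import *
from rig import manip
a=pickle.load(open("w1.pkl","rb"));b=pickle.load(open("w2.pkl","rb"))
f=lambda p:(a,275+p[0]/6-.4,215+p[1]/6-.4)
g=lambda p:(b,225+p[0]/6-.4,155+p[1]/6-.4)
P=[]
for m,n in [((62,86),(62,125)),((522,86),(500,122)),((510,448),(497,482)),((80,455),(85,490))]:
    p,e=tri([f(m),g(n)]);P.append(p);print(p.round(4),np.round(e,4))
P=np.array(P);print(P.mean(0))
yaw=-.065; X,Y=wf(yaw)
print("lr",(P[0]-P[1]+P[3]-P[2])/2)
# button face outer edges: upper/lower corners
for m,n in [((85,282),(75,275)),((491,282),(437,268)),((488,435),(433,430))]:
    p,e=tri([f(m),g(n)]);print("btn",p.round(4),np.round(e,4))
t35=np.radians(35); zb=-np.sin(t35)*X+np.array([0,0,np.cos(t35)])
B=np.array([.6035,-.1763,.118])-.022*zb
print("buttons mid",B)
for f in (-1,1):
 for tl in (30,35,40,45,55):
  t=np.radians(tl); x=np.sin(t)*X-np.array([0,0,np.cos(t)])
  q0=manip.solve_ik(B-.003*x-.08*x,toolR(t,yaw,f));
  print(f,tl)
  for w in (B-.003*x-.08*x,B-.003*x,B-.003*x+.06*zb):
    q=manip.solve_ik(w,toolR(t,yaw,f)); print("  ",None if q is None else np.round(q,2))
```

```text
[ 0.6595 -0.1434  0.1003] [0.0003 0.0003]
[ 0.6595 -0.2189  0.0885] [0.0004 0.0004]
[ 0.6056 -0.2145  0.053 ] [0.0002 0.0002]
[ 0.6077 -0.1399  0.0581] [0.0009 0.0009]
[ 0.63309479 -0.17918225  0.07495891]
lr [0.0010154  0.0750135  0.00847379]
btn [ 0.625  -0.1479  0.1092] [0.001 0.001]
btn [ 0.6192 -0.2082  0.1146] [0.0005 0.0005]
btn [ 0.5986 -0.2063  0.0991] [0.0005 0.0005]
buttons mid [ 0.61609203 -0.17711964  0.09997866]
-1 30
   [-0.4   0.32  2.07  0.59  0.3   0.71]
   [-0.37  0.5   2.02  0.89  0.2   0.42]
   [-0.39  0.37  2.07  0.68  0.26  0.62]
-1 35
   [-0.42  0.32  2.14  1.12  0.22  0.17]
   [-0.39  0.51  2.07  1.67  0.18 -0.37]
   [-0.41  0.37  2.12  1.25  0.21  0.04]
-1 40
   [-0.44  0.34  2.2   1.81  0.25 -0.54]
   [-0.4   0.52  2.11  2.22  0.27 -0.93]
   [-0.43  0.39  2.17  1.9   0.24 -0.62]
-1 45
   [-0.47  0.37  2.26  2.24  0.36 -0.99]
   [-0.42  0.55  2.16  2.47  0.4  -1.19]
   [-0.45  0.41  2.22  2.27  0.35 -1.01]
-1 55
   [-0.52  0.49  2.35  2.54  0.7  -1.36]
   [-0.45  0.64  2.22  2.65  0.7  -1.41]
   [-0.48  0.49  2.29  2.55  0.64 -1.33]
1 30
   [-0.4   0.32  2.07  0.59  0.3  -2.43]
   None
   [-0.39  0.37  2.07  0.68  0.26 -2.52]
1 35
   None
   None
   None
1 40
   None
   [-0.4   0.52  2.11  2.22  0.27  2.21]
   [-0.43  0.39  2.17  1.9   0.24  2.52]
1 45
   [-0.47  0.37  2.26  2.24  0.36  2.15]
   [-0.42  0.55  2.16  2.47  0.4   1.95]
   [-0.45  0.41  2.22  2.27  0.35  2.14]
1 55
   [-0.52  0.49  2.35  2.54  0.7   1.78]
   [-0.45  0.64  2.22  2.65  0.7   1.73]
   [-0.48  0.49  2.29  2.55  0.64  1.81]
```

Run:
```python
from h import *
from rig import manip
t=pickle.load(open("c0.pkl","rb"))["top"];a=pickle.load(open("w1.pkl","rb"))
f=lambda p:(t,210+p[0]/6-.4,180+p[1]/6-.4); g=lambda p:(a,30+p[0]/4-.4,210+p[1]/4-.4)
for m,n in [((251,319),(175,335)),((222,308),(152,322)),((280,330),(198,347))]:
    print(tri([f(m),g(n)]), onz(*f(m),.007))
p0=onz(*f((235,272)),.007);p1=onz(*f((210,342)),.007);v=p0-p1;yaw=np.arctan2(v[1],v[0]);print("yaw",yaw)
w=onz(*f((251,319)),.007)
X,Y=wf(yaw)
print(w)
q=w-.05*X;q[2]=.24
manip.move_to(q,toolR(0,yaw,-1)); snap(manip,"w3"); print(manip.get_joint_positions(),manip.get_time())
```

```text
(array([0.62035502, 0.16439354, 0.01044037]), [np.float64(0.0010944831008064023), np.float64(0.001094483100806307)]) [0.61953253 0.16508371 0.007     ]
(array([0.62482252, 0.17563295, 0.01077096]), [np.float64(0.0011159175986106386), np.float64(0.0011159175986105777)]) [0.6240165  0.17640883 0.007     ]
(array([0.6160076 , 0.15303752, 0.0107662 ]), [np.float64(0.0012414060387599113), np.float64(0.0012414060387602767)]) [0.61505157 0.1537662  0.007     ]
yaw -0.35156243636011986
[0.61953253 0.16508371 0.007     ]
[2.87424362e-01 3.70405567e-01 1.67208581e+00 3.59822211e-05
 1.09919046e+00 2.21021997e+00] 4.1
```

View pics/w3.png

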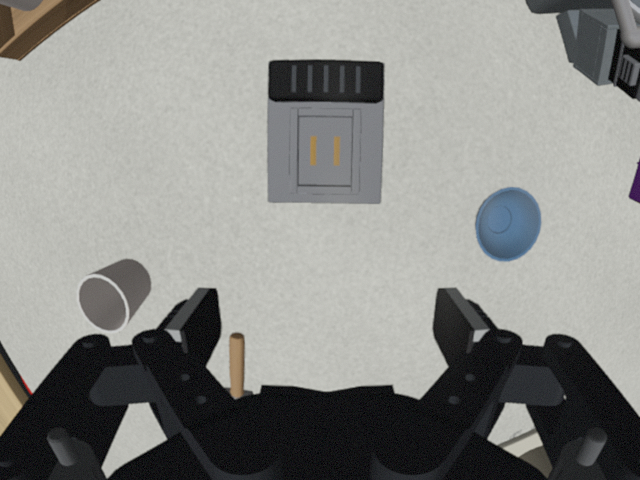

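Run:
```python
from h import *
a=pickle.load(open("w3.pkl","rb"))
crop(a["image"],260,55,130,155,5,"pics/w3c.png",1.8)
```

```text
(no output)
```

View pics/w3c.png

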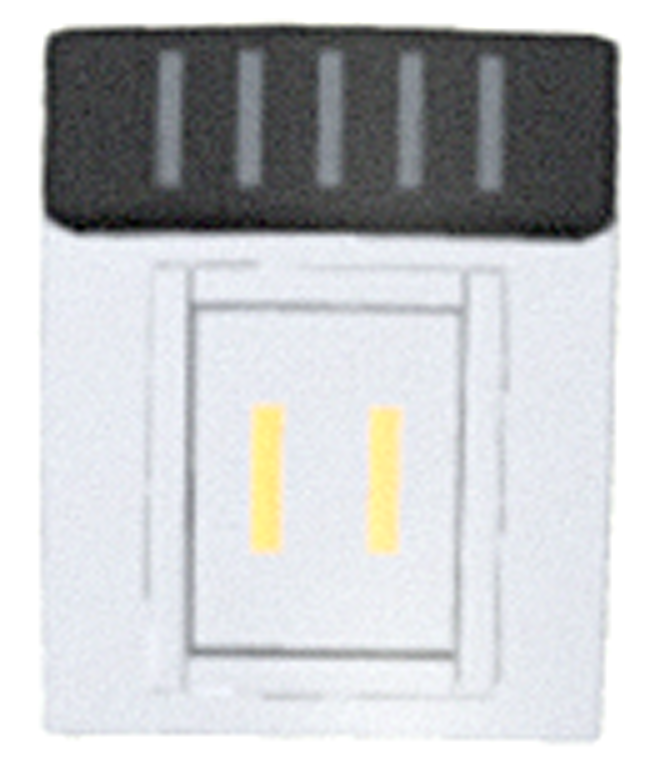

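Run:
```python
from h import *
a=pickle.load(open("w3.pkl","rb"))
g=lambda p:(a,260+p[0]/5-.4,55+p[1]/5-.4)
P=np.array([onz(*g(p),.006) for p in [(191,309),(462,311),(455,653),(191,652)]])
print(P.mean(0),[np.linalg.norm(P[i]-P[(i+1)%4]).round(4) for i in range(4)])
v=P[0]+P[1]-P[2]-P[3];print(np.arctan2(v[1],v[0])); v=P[0]-P[1]+P[3]-P[2];print(np.arctan2(-v[0],v[1]))
B=np.array([onz(*g(p),.007) for p in [(267,478),(385,478)]]);print(B.mean(0))
Q=np.array([onz(*g(p),0) for p in [(43,733),(600,740)]]);v=Q[0]-Q[1];print(Q,np.arctan2(-v[0],v[1]),np.linalg.norm(v))
```

```text
[0.62156221 0.16709565 0.006     ] [np.float64(0.0554), np.float64(0.0712), np.float64(0.0551), np.float64(0.0715)]
-0.36232220689063016
-0.35797936225294535
[0.62213597 0.16658366 0.007     ]
[[0.59213269 0.24251058 0.        ]
 [0.54944374 0.13065595 0.        ]] -0.36458512419531197 0.1197238688003441
```

```bash
cat >> h.py <<'E'
PY=-.065; t35=np.radians(35)
PX,PYv=wf(PY); zb=-np.sin(t35)*PX+np.array([0,0,np.cos(t35)])
BT=np.array([.6035,-.1763,.118])-.022*zb
WELL=np.array([.621,.1662,.006]); WY=-.36
E
python3 - <<'E'
from h import *
from rig import manip
manip.command_gripper(.085)
rv=toolR(t35,PY,-1)
manip.move_to(BT+.12*zb,rv); snap(manip,"w4")
manip.servo_line(BT+.002*zb,rv,rate=.08)
print(manip.get_contact_force(),manip.get_time(),manip.get_position()-BT); snap(manip,"w5")
E
```

```text
[-0.61424828 -0.24739011  0.41490878] 7.6083 [-1.15815932e-03  8.40192072e-05  1.84240989e-03]
```

View pics/w4.png

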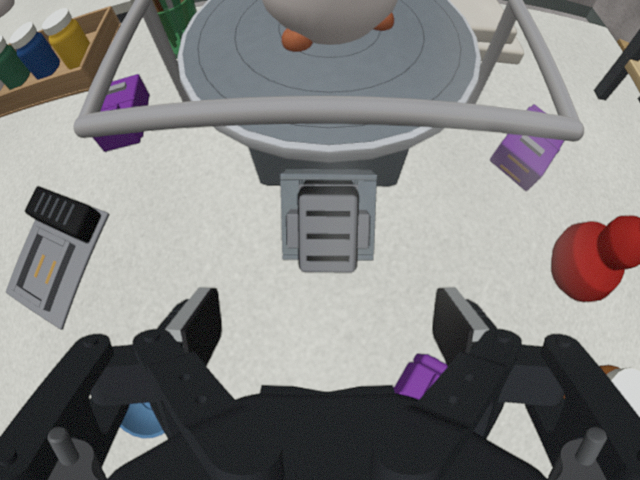

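View pics/w5.png

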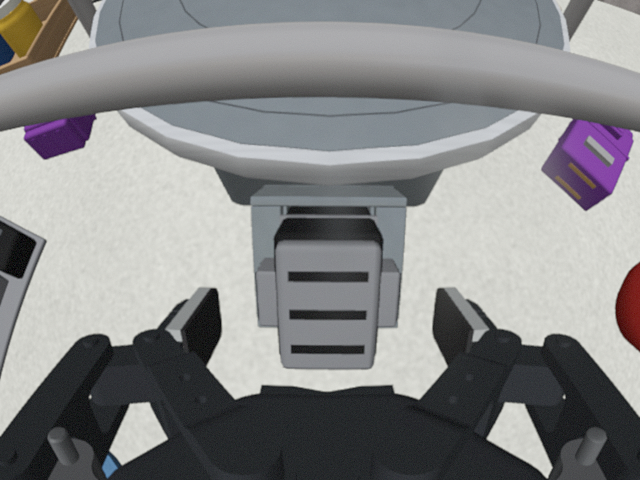

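Run:
```python
from h import *
c=pickle.load(open("w5.pkl","rb"))
px=np.cos(t35)*PX+np.array([0,0,np.sin(t35)])
for s in (1,-1):
  for dx in(.013,-.013):
    for dz in (.01,-.01):
      print(s,dx,dz,proj(c,BT+s*.03*PYv+dx*px+dz*zb).round())
for dy in(.022,-.022):
  for dx in(.03,-.03): print("top",proj(c,BT+.022*zb+dy*PYv+dx*px).round())
# pad points in tool frame
T=np.linalg.inv(c["mount"])
for x in (.022,.003): 
  for z in (.011,-.011): print("pad",x,z,proj(c,np.array([x,.0425,z]),np.asarray(c["mount"])).round())
```

```text
1 0.013 0.01 [255. 270.]
1 0.013 -0.01 [263. 255.]
1 -0.013 0.01 [259. 325.]
1 -0.013 -0.01 [266. 306.]
-1 0.013 0.01 [400. 270.]
-1 0.013 -0.01 [392. 255.]
-1 -0.013 0.01 [395. 325.]
-1 -0.013 -0.01 [389. 306.]
top [267. 239.]
top [276. 373.]
top [387. 239.]
top [378. 373.]
pad 0.022 0.011 [410. 293.]
pad 0.022 -0.011 [413. 252.]
pad 0.003 0.011 [418. 309.]
pad 0.003 -0.011 [422. 265.]
```

Run:
```python
from h import *
from rig import manip
rv=toolR(t35,PY,-1)
manip.servo_line(BT-.001*zb,rv,rate=.05)
manip.command_gripper(.040,80); manip.hold(.3)
print(manip.get_width(),manip.get_contact_force(),manip.get_torque(),manip.get_time()); snap(manip,"w6")
```

```text
0.041109783255348045 [-23.71853817   2.21951368  30.71031067] [ 0.0024441   0.52945291 -0.00290746] 8.7083
```

View pics/w6.png

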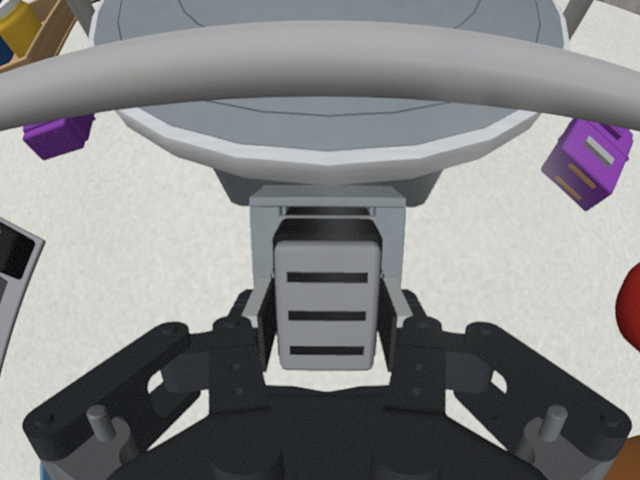

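Run:
```python
from h import *
a=pickle.load(open("w6.pkl","rb"))
crop(a["image"],225,185,210,200,3.8,"pics/w6c.png",2.2)
```

```text
(no output)
```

View pics/w6c.png

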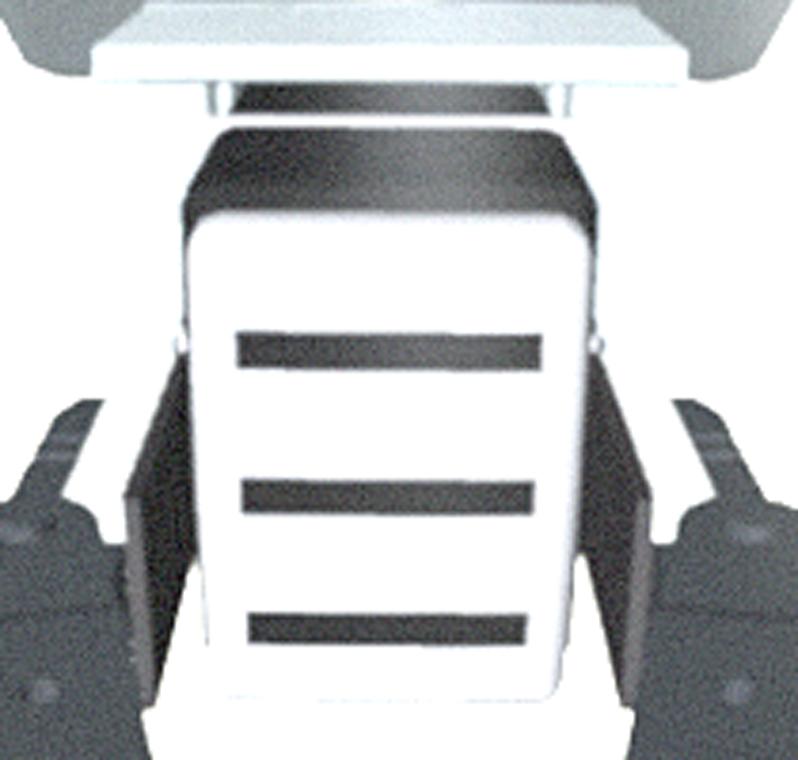

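Run:
```python
from h import *
from rig import manip
rv=toolR(t35,PY,-1)
manip.servo_line(BT+.009*zb,rv,rate=.03)
print(manip.get_width(),manip.get_contact_force().round(1),manip.get_torque().round(2),manip.get_time()); snap(manip,"w7")
```

```text
0.041290706799278085 [ 0.5 -0.4 -2. ] [-0.    0.32  0.03] 9.2417
```

View pics/w7.png

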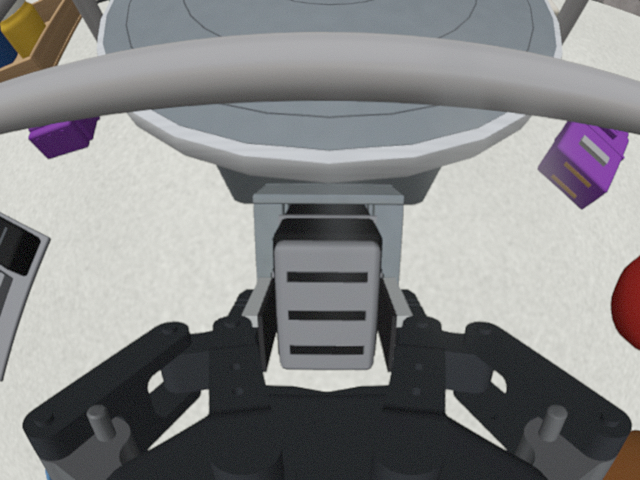

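The pack moves with the jaws (its image is unchanged while the sleeve recedes), and the pulling force is low. I'm continuing the draw.

Run:
```python
from h import *
from rig import manip
rv=toolR(t35,PY,-1)
manip.servo_line(BT+.035*zb,rv,rate=.04)
print(manip.get_contact_force().round(1),manip.get_torque().round(2))
manip.servo_line(BT+.075*zb,rv,rate=.05)
print(manip.get_width(),manip.get_contact_force().round(1),manip.get_torque().round(2),manip.get_time()); snap(manip,"w8")
X,Y=wf(WY)
p=WELL+np.array([0,0,.068+.003+.10])
for q in (BT+.075*zb+np.array([-.06,0,.06]),p,p-np.array([0,0,.1])):
    print(manip.solve_ik(q,toolR(0,WY,-1)))
```

```text
[ 0.8 -0.3 -2.7] [0.04 0.35 0.02]
0.041264060647139916 [ 0.6 -0.2 -3.8] [-0.01  0.7  -0.04] 11.0417
[-3.49434347e-01  3.05516561e-01  1.81658669e+00 -4.44089210e-16
  1.01948940e+00  1.58136198e+00]
[ 2.42992003e-01  5.02283805e-01  1.62234637e+00 -4.44089210e-16
  1.01696248e+00  2.17378833e+00]
[ 2.42992003e-01  6.33387905e-01  1.66791770e+00 -4.44089210e-16
  8.40287048e-01  2.17378833e+00]
```

View pics/w8.png

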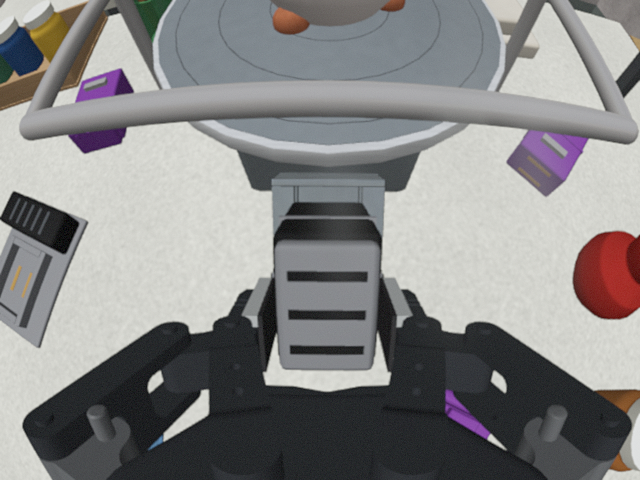

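Run:
```python
from h import *
from rig import manip
c=pickle.load(open("w8.pkl","rb"))
# corners of slots etc in tool frame on plane x=-.023
M=np.asarray(c["mount"])
for u,v in [(288,277),(367,277),(290,350),(364,350),(289,315.5),(366,315.5)]:
    o,d=ray(c,u,v,M); print((o+d*(-.023-o[0])/d[0]).round(4))
rv=toolR(t35,PY,-1)
manip.move_to(BT+.075*zb+np.array([-.06,0,.05]),rv)
manip.move_to([.50,-.12,.24],toolR(0,PY,-1))
print(manip.get_width(),manip.get_contact_force().round(1),manip.get_torque().round(2),manip.get_time())
manip.move_to(WELL+np.array([0,0,.067+.07]),toolR(0,WY,-1)); manip.hold(.2)
print(manip.get_width(),manip.get_contact_force().round(1),manip.get_torque().round(2),manip.get_time()); snap(manip,"w9")
for n in("scene","top"):
    c=manip.camera(n); pickle.dump(c,open(n+"9.pkl","wb")); cv2.imwrite(f"pics/{n}9.png",c["image"][:,:,::-1])
```

```text
[-0.023  -0.0145 -0.0161]
[-0.023   0.0147 -0.0161]
[-0.023  -0.015   0.0158]
[-0.023   0.0148  0.0159]
[-0.023  -0.0147 -0.0001]
[-0.023   0.0149 -0.0001]
0.041173585483831404 [-0.2  0.6 -4. ] [-0.    0.03 -0.04] 12.4667
0.041024879878746034 [-0.7  0.1 -4. ] [ 0.01  0.02 -0.02] 13.9
```

View pics/w9.png

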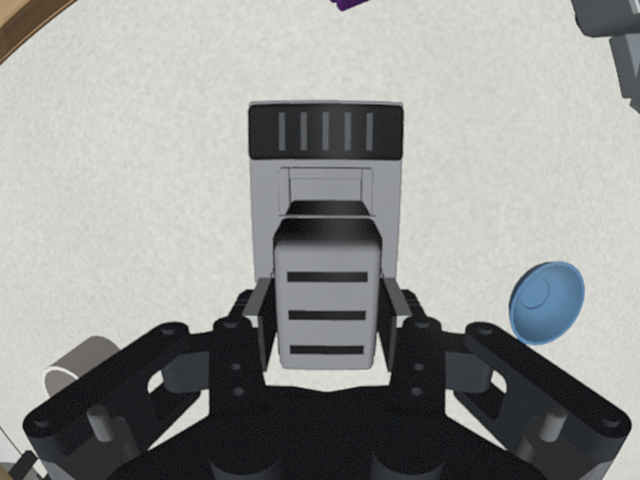

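View pics/scene9.png

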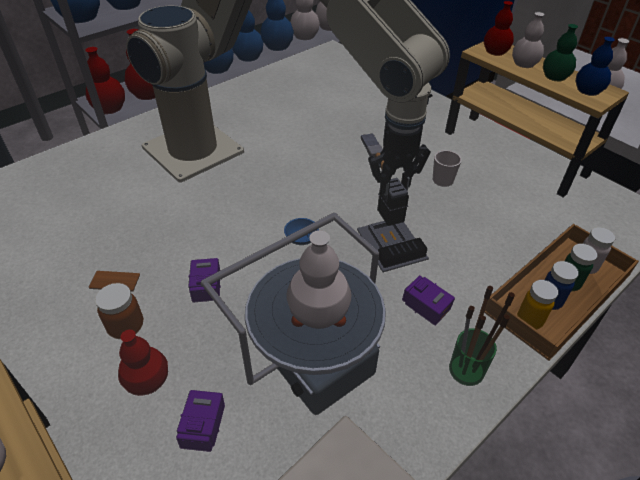

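Run:
```python
from h import *
c=pickle.load(open("w9.pkl","rb"));X,Y=wf(WY)
for s in(1,-1):
    print("floor",proj(c,WELL+.035*X+s*.027*Y),"rim",proj(c,WELL+.035*X+s*.027*Y+[0,0,.014]),proj(c,WELL+[0,0,.0]+.0*X))
    
crop(c["image"],240,95,170,130,4.6,"pics/w9c.png",1.9)
f=lambda p:np.round((np.array(p)-[240,95]+.4)*4.6)
for s in(1,-1): print(f(proj(c,WELL+.035*X+s*.027*Y)),f(proj(c,WELL+.035*X+s*.027*Y+[0,0,.014])))
```

```text
floor [291.48321295 177.58853238] rim [289.70582753 179.64304254] [326.15564405 221.10692899]
floor [360.65689019 177.46007793] rim [362.31855947 179.50815938] [326.15564405 221.10692899]
[239. 382.] [230. 391.]
[557. 381.] [565. 391.]
```

View pics/w9c.png

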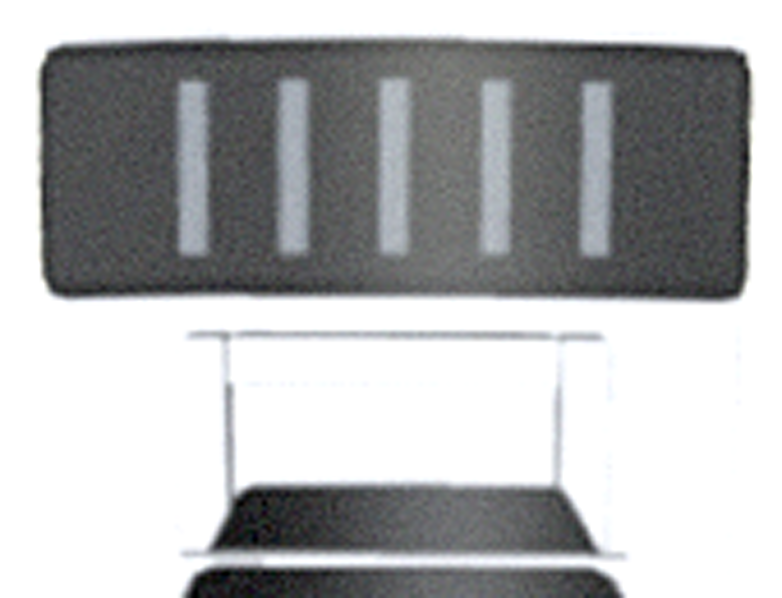

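Run:
```python
from h import *
from rig import manip
X,Y=wf(WY); W=WELL+.0007*X+.0008*Y; rv=toolR(0,WY,-1)
f0=manip.get_contact_force()
manip.servo_line(W+[0,0,.067+.025],rv,rate=.08)
z=.067+.010
manip.servo_line(W+[0,0,z],rv,rate=.04); manip.hold(.1)
print(z,manip.get_contact_force()-f0)
while z>.060:
    z-=.001
    manip.servo_line(W+[0,0,z],rv,rate=.02)
    f=manip.get_contact_force()-f0
    print(round(z,4),f.round(1),round(manip.get_position()[2]-W[2],4))
    if f[2]>8 or np.hypot(*f[:2])>12: break
manip.hold(.3)
print(manip.get_time(),manip.get_position()-W,(manip.get_contact_force()-f0).round(1),manip.get_torque().round(2)); snap(manip,"w10")
for n in("scene","top"):
    c=manip.camera(n); pickle.dump(c,open(n+"10.pkl","wb"))
    cv2.imwrite(f"pics/{n}10.png",c["image"][:,:,::-1])
crop(pickle.load(open("scene10.pkl","rb"))["image"],330,130,130,150,4,"pics/s10c.png",1.8)
```

```text
0.077 [-0.36466264 -1.33254586  1.14145771]
0.076 [ 0.5 -1.1 -0.4] 0.0761
0.075 [ 0.  -1.2  0. ] 0.0749
0.074 [ 0.1  0.8 -0.1] 0.0739
0.073 [ 0.1 -0.9  0.4] 0.0729
0.072 [-0.5 -0.1  1.2] 0.0719
0.071 [-0.3 -1.1  0.8] 0.071
0.07 [0.4 0.4 0.9] 0.0699
0.069 [-0.3 -0.3  1. ] 0.0691
0.068 [-1.8 -1.   8.9] 0.069
17.9417 [2.83846164e-04 7.50554068e-06 6.90125825e-02] [-3.6 -1.3  9. ] [-0.19  0.42  0.1 ]
```

View pics/w10.png

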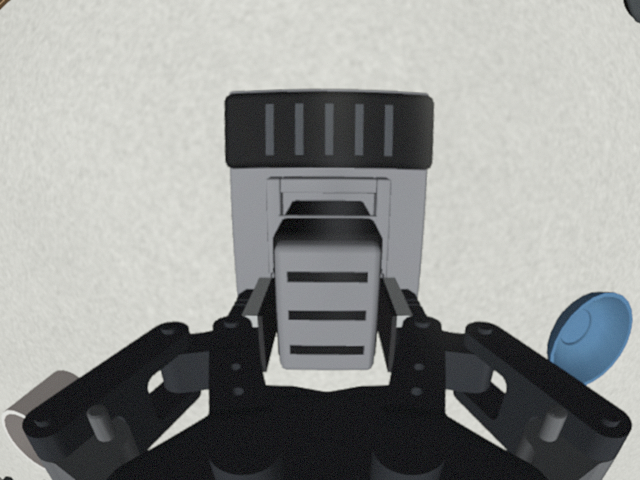

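View pics/s10c.png

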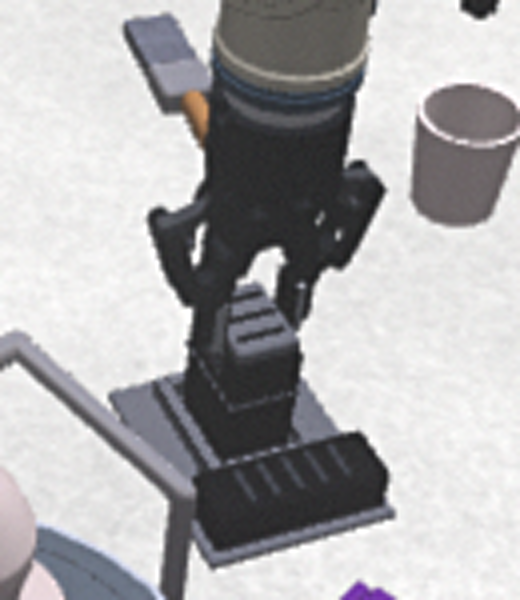

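Run:
```python
from h import *
from rig import manip
c=pickle.load(open("top10.pkl","rb")); crop(c["image"],200,170,110,110,5,"pics/t10c.png",1.8)
X,Y=wf(WY); rv=toolR(0,WY,-1)
manip.command_gripper(.080); manip.hold(.3)
snap(manip,"w11")
print(manip.get_contact_force().round(1),manip.get_width(),manip.get_time())
```

```text
[-0.1 -1.   0.4] 0.08008472114250892 18.9083
```

View pics/w11.png

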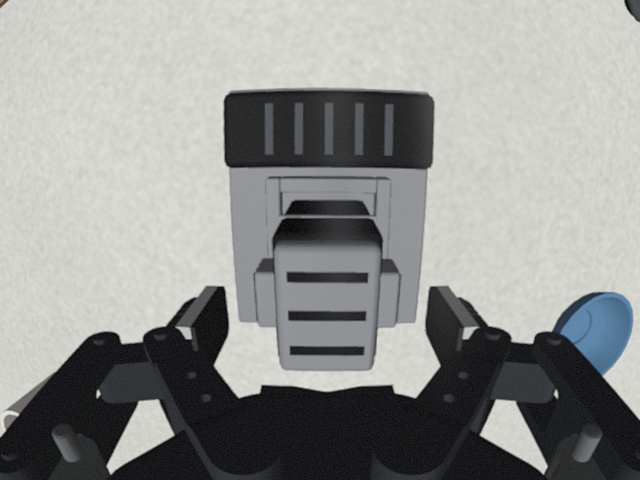

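The jaws are open and the buttons have sprung out. The pack didn't shift. I'm rising clear and checking.

Run:
```python
from h import *
from rig import manip
X,Y=wf(WY); rv=toolR(0,WY,-1)
p=manip.get_position()
manip.servo_line(p+[0,0,.16],rv,rate=.1); manip.move_to(p+[0,0,.2]-.09*X,rv); manip.hold(.2)
c=snap(manip,"w12"); crop(c["image"],240,40,180,200,3,"pics/w12c.png",1.8)
for n in("scene","top"):
    c=manip.camera(n); pickle.dump(c,open(n+"12.pkl","wb")); cv2.imwrite(f"pics/{n}12.png",c["image"][:,:,::-1])
print(manip.get_time(),manip.get_contact_force().round(1))
```

```text
21.4833 [-0.2  0.1 -0. ]
```

View pics/w12c.png

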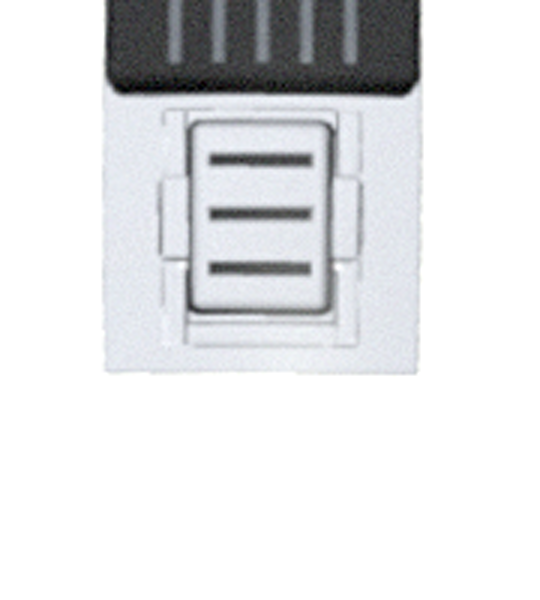

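View pics/scene12.png

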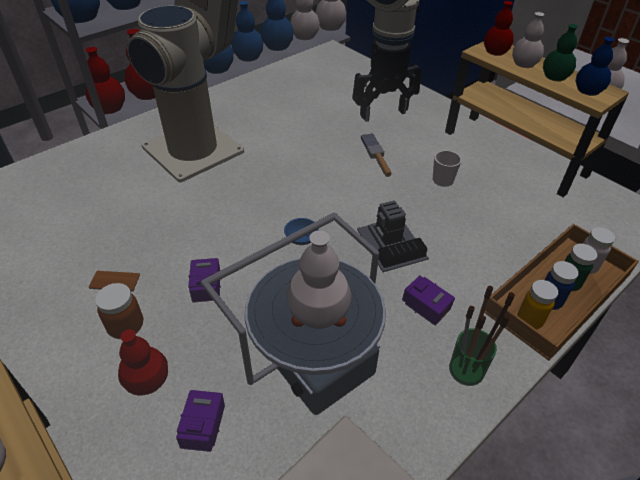

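View pics/top12.png

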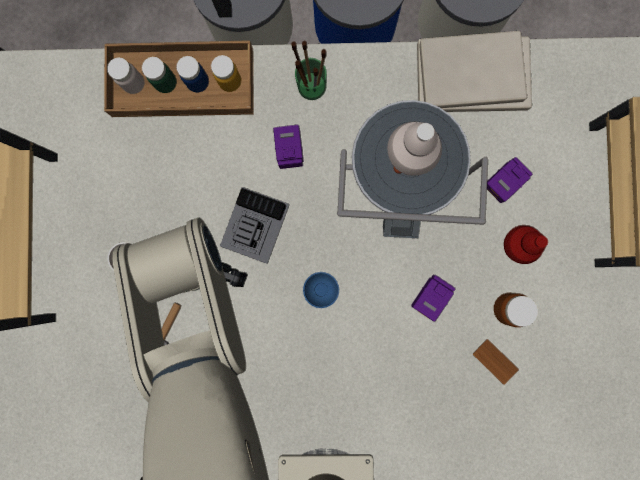

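Run:
```python
from h import *
a=pickle.load(open("w12.pkl","rb"));b=pickle.load(open("w11.pkl","rb"))
X,Y=wf(WY)
for m,n in [((209,160),(288,277)),((313,160),(367,277)),((209,268),(290,350)),((312,268),(364,350))]:
    p,e=tri([(a,240+m[0]/3-.3,40+m[1]/3-.3),(b,*n)]);d=p-WELL; print(p.round(4),np.round(e,4),round(d@X,4),round(d@Y,4))
```

```text
[0.6413 0.1754 0.097 ] [0.0002 0.0002] 0.0158 0.0157
[0.6309 0.1476 0.097 ] [0.0001 0.0001] 0.0158 -0.0139
[0.6116 0.1868 0.0974] [0. 0.] -0.0161 0.016
[0.6011 0.1589 0.0974] [0.0001 0.0001] -0.0161 -0.0138
```

```bash
python3 -c "
from rig import manip
manip.sign_off()"
```

```text
the job is handed in; nothing more can be done
```

The battery is out of the wheel's bay and standing upright in the charger's well, and I handed the job in after about 21.5 s of robot time. I squeezed the two buttons along the bay's slope at 80 N and drew the pack out. I then lowered it until it touched the well floor, let go and moved the arm clear.

**Final pack position:** Triangulated from two wrist views, its top face is about 97 mm above the table, where 96 mm is expected. It is level to within about 1 mm and within about 1 mm of the measured well centre. The buttons have visibly sprung out, and the last force reading was near zero.

**Other items:** From the scene and top pictures, nothing else on the bench appears to have moved. I judged this by eye and did not measure it. In the last top view the arm hid most of the cup and brush, but both show in place in the scene view.

**Readings that disagreed:**
- The gripper read 41 mm when squeezing, not the 46 mm expected with both buttons fully in. The cause wasn't confirmed; the pack came out freely with little pull, so the latch had released.
- The tool felt about 39 N along the slope as the jaws closed, which went away once the pull began.
- The pack touched the well floor about 2 mm higher than my estimate, but too low to have been resting on the rim.

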